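# Grease the shaft bearing with the push-type gun

### The job

Lift the yellow guard board out of its slots in front of the shaft bearings and lean it against the stack of tape rolls, standing on the table by one edge. Then take the orange push-type grease gun out of its stand, press its coupler squarely onto the bare brass nipple of the left bearing until it snaps on, and push on along the nipple until the gun's body has gone down its sprung nozzle by 8 mm or more (half its travel). Finish while still holding the gun pushed down on the nipple like that; leave the oil bottle, the brush and the small roll of clear tape where they are.

Things in the scene. Friction and masses are not known exactly. Their poses are not given: they have to be found in the camera images.
- shaft_unit: fixed drive-shaft unit. Grey base plate 140 (x) x 186 (y) x 10 mm; origin at the centre of its underside, z up, -x side roughly towards the robot. Shaft along y, two blue bearings at y = +52 (left) and -52 mm, 74 mm high, x from -41 to 71 mm. Two posts at x = -52, y = +-77 mm, 56 mm high, hold the guard's ends in 12 mm slots open at the top
- nipple: bare brass grease nipple on the left bearing (the right one has a red cap), fixed. Origin at its foot; z axis outwards along the nipple, 0.5 rad from vertical, leaning to the shaft unit's -x side (towards the guard). Hexagon to z = 4.5 mm, neck 6.4 mm thick, 11 mm ball head centred at z = 13.5 mm, crown at z = 19 mm. Slippery with grease
- nipple_crown (a point): top of the nipple's ball head, on its axis, 19 mm from the nipple's origin, about 89 mm above the table
- guard: loose yellow guard board, 8 mm thick (its x), 148 mm wide (y), 140 mm high (z), 0.16 to 0.28 kg; origin at the centre of its lower edge. Stands upright in the posts' slots, lower edge 10 mm above the table; must rise 46 mm to come clear. It bars the gun's way to the nipple
- guard_mid (a point): centre of the guard board, 70 mm above its lower edge
- tape_stack: stack of four white tape rolls with brown cores, immovable, about 176 mm in diameter (178 mm at most) and 84 mm high; origin at the centre of its underside, on the table. (Beware: the taping machine's big reel, 176 mm across, hangs 0.47 to 0.65 m above the table near x = 0.53, y = 0.02 m, between the stack and the shaft unit)
- gun_stand: fixed stand of the grease gun: dark round foot 80 mm in diameter, upright grey tube 37 mm outside and 25 mm inside, rim 72 mm above the table; origin at the centre of the underside
- gun: orange push-type grease gun, 0.35 kg, upright in its stand, nozzle down; z axis up along it, origin on the axis at the coupler's mouth. Collar 33 mm in diameter at z = 62 to 72 mm rests on the stand's rim; plain grip 28 mm in diameter at z = 75 to 138 mm; end cap 31 mm, to z = 154 mm. Below: 9 mm nozzle tube, steel coupler 20 mm in diameter at z = 0 to 27 mm. Rises 65 mm to leave the stand
- coupler_seat (a point): floor of the coupler's 13 mm wide bore, on the gun's axis, 13 mm above the mouth; it meets the nipple's crown when fully on. Spring jaws 2.5 mm inside the mouth spread over the nipple's ball at a push of about 8 N, snap behind it once the seat is 5 mm from the crown, and draw the coupler home
- gun_nozzle (a joint): how far the nozzle is pushed into the gun body; 0 is fully out (at the start), 0.016 m fully in. Spring: about 10 N to start, 14 N at 8 mm, 18 N fully in
- oil_bottle: loose yellow oil dropper bottle, 35 mm in diameter, 105 mm high, origin at the centre of the underside; to be left alone
- clear_tape: loose small roll of clear tape, 54 mm in diameter, 18 mm high, origin at the centre of the underside; to be left alone
- brush: loose brush with wooden handle, 164 x 40 x 12 mm, lying on the table, origin at the centre of the underside; to be left alone

How it is judged:
By the outcome, as a careful person would: the job done as asked, in the order asked, and still so for the second after the job is handed in, while the arm keeps its last pose, push and grip.
It also fails if it takes over 61 s, if anything falls off the work surface, if the arm or the gripper's body presses on something with over 40 N, if the wrist force passes 120 N, or if a joint passes its speed limit or range.

### The arm

A 6-joint arm with a two-finger parallel gripper is mounted at the origin on a cart in front of the work surface, level with it; the furniture and walls round the work are solid. World frame = base frame: x ahead of the robot, y to its left, z up, the work surface at z = 0. Lengths are in m, angles in degrees, forces in N, time in s.
With the tool pointing down it reaches from about 0.375 to 0.975 m from the base axis. Payload 3.8 kg.
Tool frame: the origin (TCP) lies midway between the tips of the shut fingers; the grasp point (between the pads) lies 19 mm behind it; z points along the fingers, y is the direction in which the jaws open and shut (so a half turn about z gives the same grasp; the last joint's range is limited). The gripper opens to 88 mm and grips with 3 to 60 N. Pads are 18 mm wide; open, the fingers measure 123 mm over their backs; the gripper's body (75 mm by 187 mm) begins 45 mm behind the grasp point.
Start: joints at [61.484, 15.12, 91.902, -0, 72.978, -2.114], TCP at [0.3, 0.605, 0.239] pointing down, gripper open.
Joint ranges: [-150.88, 150.88], [-54.13, 125.18], [17.81, 147.31], [-75.09, 255.09], [0, 152.58], [-146.25, 146.25]. Speed limits (degrees/s): [147.25, 147.25, 180, 180, 180, 180].

### API

Orientations are given as a 3x3 rotation matrix whose columns are the frame's x, y, z axes.
In Python, from workcell import arm gives the robot as it stands. The module is installed in compiled form; this text tells all that it offers. Calls block until the motion is done:
- arm.reach(position, orientation): joint-space move of the TCP to a pose.
- arm.line_to(position, rot=None, max_speed=0.15, max_force=None): straight line of the TCP; rot=None keeps the orientation; max_speed is the mean speed in m/s. With max_force (N) it stops when the force on the tool has changed by that much, and returns True; else False.
- arm.movej(angles): joint-space move.
- arm.command_gripper(opening, effort=None): finger opening in m; effort is the grip in N (None keeps the last); returns when the fingers have stopped.
- arm.pause(seconds).
- arm.solve_ik(position, orientation): joint angles nearest the present ones, or None.
- arm.sense(): the state.
- arm.camera(name): name is "scene" or "top" or "wrist"; returns the picture (480x640x3 uint8, red, green, blue); there is no depth.
- arm.camera_params(name): a dict with "fx", "fy", "cx", "cy" (pixels), "rvec" (rotation vector, rad) and "tvec" (3), from world to camera coordinates, as OpenCV has them. Camera axes: x right, y down, z forward; pixel columns grow to the right and rows downward; lengths in m; the calibration is good to about 2 mm. A picture is of the moment at which its call begins: read the wrist's pose just before it. camera_params takes no time and is no camera call; for the wrist camera it gives the pose at the moment of the call.
A pose or a line that the arm cannot do raises arm.IKError and nothing moves.
- arm.sign_off(): hands the job in, once; it reports no verdict.
The state is a dict: "time_s": time; "joint_positions": joint angles; "joint_vel": joint speeds; "joint_efforts": joint torques, N m; "tool_pos": TCP position; "ee_rot": TCP orientation; "ft_force": force on the tool from outside, world axes, zero at the start; "torque": the same for the moment, N m; "opening": finger opening in m.
Only numpy, scipy, OpenCV 4.12 (cv2) and the standard library are available. Lean on these libraries where they do the work, as an engineer would, in place of code of your own. Each camera call takes 0.05 s, during which the arm holds its last target. There are 200 camera calls.

## Working session

There is one attempt and no reset: what is moved stays moved. The work goes in short steps, each a Python script; the robot and the scene stay as the last script left them, time stands still between calls to the robot, and variables do not carry over. Pictures are saved under pics/ and viewed, about 8 in all and at most 12, crops included, and the job is handed in when it is done.

```bash
mkdir -p pics
python3 - <<'E'
from workcell import arm
import cv2,numpy as np
for n in ["scene","top"]:
    im=arm.camera(n); cv2.imwrite(f"pics/{n}0.png",im[:,:,::-1]); p=arm.camera_params(n)
    R=cv2.Rodrigues(np.array(p["rvec"]))[0]; print(n,p["fx"],p["cx"],p["cy"],-R.T@np.array(p["tvec"]).ravel(),R.round(3).tolist())
p=arm.camera_params("wrist");R=cv2.Rodrigues(np.array(p["rvec"]))[0]; print(p["fx"],-R.T@np.array(p["tvec"]).ravel(),R.round(3).tolist())
print(arm.sense())
E
```

```text
scene 511.79709393061273 313.33007061432994 241.58077080218882 [ 0.46128039 -0.68459674  0.94166375] [[0.999, -0.053, 0.012], [-0.034, -0.788, -0.614], [0.042, 0.613, -0.789]]
top 565.6997788682822 313.198751655474 239.91017276087422 [ 0.3372094  -0.00273163  1.15507065] [[-0.022, -1.0, -0.004], [-0.984, 0.023, -0.174], [0.174, 0.0, -0.985]]
408.103340908439 [0.22612954 0.64044487 0.3843959 ] [[0.445, 0.896, -0.003], [0.849, -0.42, 0.321], [0.286, -0.145, -0.947]]
{'time_s': 0.1, 'joint_positions': array([ 6.14826153e+01,  1.51634877e+01,  9.19733671e+01, -1.17396331e-04,
        7.29781666e+01, -2.11451783e+00]), 'joint_vel': array([-0.02362773, -0.13448209, -0.10516545,  0.184484  , -0.06669681,
        0.04183304]), 'joint_efforts': array([ 1.33028858e-03, -5.03619754e+01, -3.58070576e+01,  7.29337404e-02,
        2.33241596e-02, -8.94483242e-05]), 'tool_pos': array([0.29985535, 0.60401882, 0.23752903]), 'ee_rot': array([[-8.95689745e-01,  4.44678497e-01, -9.56710823e-04],
       [ 4.44679521e-01,  8.95688009e-01, -1.76487155e-03],
       [ 7.21139816e-05, -2.00620706e-03, -9.99997985e-01]]), 'ft_force': array([ 1.35944716, -0.23851791,  0.24309929]), 'torque': array([-0.05475891, -0.02124987, -0.01491106]), 'opening': 0.08843046388706526}
```

View pics/scene0.png

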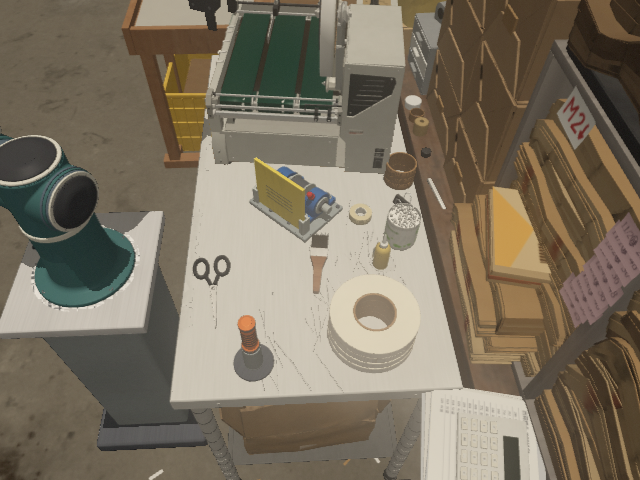

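View pics/top0.png

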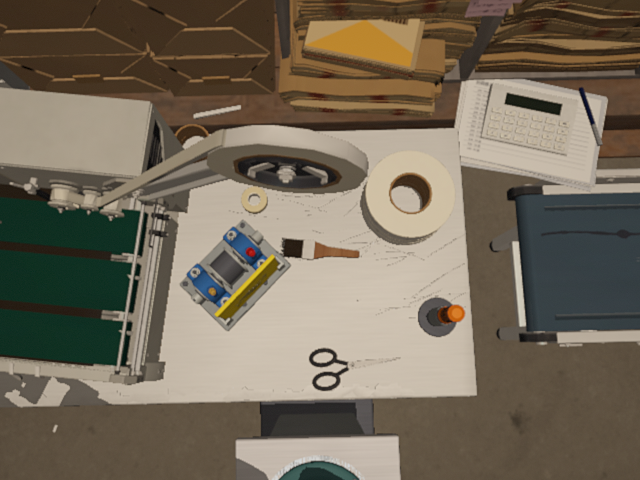

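The scene view shows the guard (corners ~(254,159)-(305,222)), gun at (248,335) and stack at (375,315). In the top view the guard's top edge runs (277,258)-(218,318), the gun cap is at (455,313), and the nipple near (212,291). Next: enlarged crops and masks.

```bash
cat > h.py <<'E'
from workcell import arm
import cv2,numpy as np
def cam(n):
    p=arm.camera_params(n); R=cv2.Rodrigues(np.array(p["rvec"],float))[0]; t=np.array(p["tvec"],float).ravel()
    K=np.array([[p["fx"],0,p["cx"]],[0,p["fy"],p["cy"]],[0,0,1.]]); return K,R,t
def ray(c,uv):
    K,R,t=c; d=R.T@np.linalg.solve(K,[uv[0],uv[1],1.]); return -R.T@t,d/np.linalg.norm(d)
def onz(c,uv,z):
    o,d=ray(c,uv); return o+d*(z-o[2])/d[2]
def tri(*obs):
    A=np.zeros((3,3));b=np.zeros(3);rs=[ray(*o) for o in obs]
    for o,d in rs: P=np.eye(3)-np.outer(d,d);A+=P;b+=P@o
    X=np.linalg.solve(A,b); return X,max(np.linalg.norm((np.eye(3)-np.outer(d,d))@(X-o)) for o,d in rs)
def proj(c,X):
    K,R,t=c; q=K@(R@np.asarray(X,float)+t); return q[:2]/q[2]
def blobs(im,lo,hi,amin=15):
    m=cv2.inRange(cv2.cvtColor(im,cv2.COLOR_RGB2HSV),np.array(lo),np.array(hi))
    return [c for c in sorted(cv2.findContours(m,cv2.RETR_EXTERNAL,cv2.CHAIN_APPROX_NONE)[0],key=cv2.contourArea,reverse=True) if cv2.contourArea(c)>=amin]
def show(ims,name):
    cv2.imwrite("pics/"+name,np.hstack(ims)[:,:,::-1])
E
python3 - <<'E'
from h import *
s=cv2.imread("pics/scene0.png")[:,:,::-1];t=cv2.imread("pics/top0.png")[:,:,::-1]
def crop(im,x,y,w,h,W,H):
    return cv2.resize(im[y:y+h,x:x+w],(W,H),interpolation=cv2.INTER_CUBIC)
a=np.hstack([crop(s,245,150,100,90,400,360),crop(t,175,215,120,120,400,360)])
b=np.hstack([crop(s,225,310,60,72,200,240),crop(s,320,270,110,110,200,240),crop(t,410,285,60,72,200,240),crop(t,355,145,110,110,200,240)])
show([np.vstack([a,b])],"crops.png")
for n,im in(("s",s),("t",t)):
    for nm,lo,hi in(("yel",(24,150,120),(34,255,255)),("or",(5,170,120),(16,255,255)),("white",(15,10,170),(30,60,255))):
        for c in blobs(im,lo,hi,25)[:4]: 
            print(n,nm,cv2.contourArea(c),cv2.boundingRect(c),cv2.approxPolyDP(c,3,True).reshape(-1,2).tolist() if nm=="yel" else "")
E
```

```text
s yel 28.0 (255, 158, 31, 22) [[255, 158], [285, 179]]
s white 61608.0 (170, 135, 376, 345) 
s white 6630.5 (0, 211, 163, 122) 
s white 3189.0 (345, 0, 60, 66) 
s white 1401.0 (136, 0, 70, 26) 
t yel 312.5 (215, 255, 60, 62) [[272, 255], [215, 315], [272, 260]]
t or 200.5 (447, 305, 17, 17) 
t white 83431.0 (79, 79, 561, 325) 
t white 4615.5 (236, 437, 164, 43) 
t white 2299.0 (53, 110, 90, 66) 
t white 695.5 (558, 330, 82, 13)
```

View pics/crops.png

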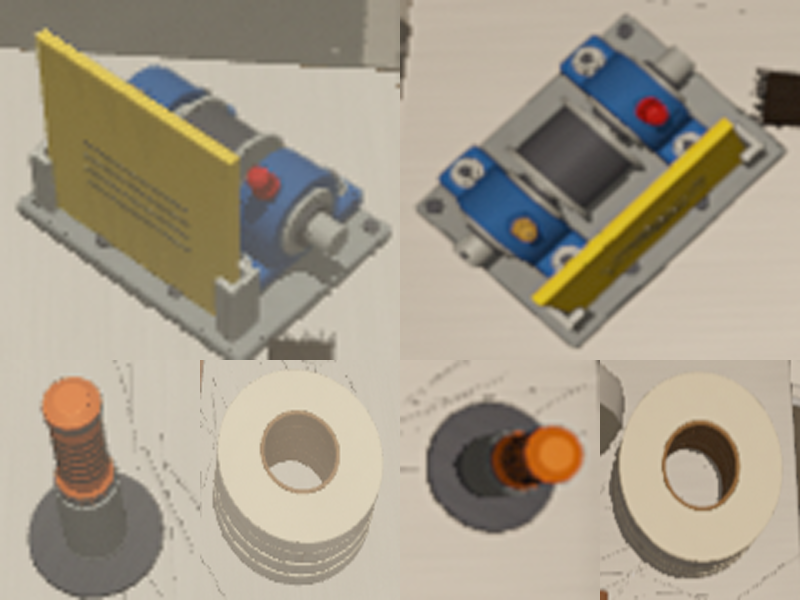

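Crops show the guard's top edge, brass nipple at top px (212.5,291.7), red cap, gun cap, foot and stack rings clearly.

Run:
```python
from h import *
S=cam("scene");T=cam("top")
P={"gL":((255.3,158.5),(217,314.5)),"gR":((304.3,190.3),(273.7,257.2)),"red":((311,195),(250.6,252)),"gun":((246.6,322.4),(455.9,313.5)),"stack":((375.3,314.5),(410,194))}
for k,(a,b) in P.items():
    X,e=tri((S,a),(T,b)); print(k,X.round(4),round(e,4))
print("foot",onz(S,(253.5,362.5),.005),onz(T,(437,317),.005))
print("nip z.089",onz(T,(212.5,291.7),.087))
print("stack z.084",onz(T,(410,194),.084),onz(S,(375.3,314.5),.084))
gl=onz(T,(217,314.5),.15);gr=onz(T,(273.7,257.2),.15);print(gl,gr,np.linalg.norm(gl-gr),np.degrees(np.arctan2(*(gl-gr)[[1,0]])))
for n,uv in(("brush",(340,253)),("brush2",(283,247)),("tape",(255,200))):print(n,onz(T,uv,.01))
print("bottle",onz(S,(381,265),.0))
```

```text
gL [0.3858 0.1699 0.1514] 0.0004
gR [0.4886 0.0695 0.1488] 0.0031
red [0.5077 0.1183 0.0819] 0.0013
gun [ 0.3782 -0.2484  0.1598] 0.0008
stack [ 0.617  -0.1949  0.0743] 0.0011
foot [ 0.37856533 -0.25121604  0.005     ] [ 0.3775355 -0.2483347  0.005    ]
nip z.089 [0.43146014 0.18974654 0.087     ]
stack z.084 [ 0.61345569 -0.19323409  0.084     ] [ 0.61634966 -0.20012106  0.084     ]
[0.38550096 0.17009453 0.15      ] [0.48534068 0.06902385 0.15      ] 0.14206776626865544 134.64895906971927
brush [ 0.511561  -0.0567816  0.01     ]
brush2 [0.52667682 0.05972626 0.01      ]
tape [0.62719249 0.11675604 0.01      ]
bottle [ 0.6606073  -0.02645458  0.        ]
```

```bash
cat >> h.py <<'E'
def rotz(yaw_y,tilt=0):
    """tool R: jaw axis horizontal heading yaw_y (deg), tool z down; tilt leans tool body toward +jaw heading"""
    a=np.radians(yaw_y);t=np.radians(tilt);n=np.array([np.cos(a),np.sin(a),0]);u=np.array([0,0,1.])
    z=-(np.cos(t)*u+np.sin(t)*n); y=np.cos(t)*n-np.sin(t)*u
    return np.column_stack([np.cross(y,z),y,z])
def axR(gz,y):
    """tool R with tool z = -gz, jaw axis near y"""
    z=-gz/np.linalg.norm(gz); y=y-z*(y@z); y/=np.linalg.norm(y); return np.column_stack([np.cross(y,z),y,z])
E
python3 - <<'E'
from h import *
n=np.array([-.339,-.339,.878]);crown=np.array([.4315,.19,.087])
for g in (.099,.108):
  for yy in range(0,360,30):
    a=np.radians(yy); R=axR(n,np.array([np.cos(a),np.sin(a),0]))
    q=[arm.solve_ik(crown+n*(g-.013+d),R) for d in(-.012,.06)]
    print(g,yy,[None if k is None else np.round(k).tolist() for k in q])
print(arm.solve_ik([.378,-.25,.11],rotz(45)),arm.solve_ik([.504,-.227,.115],rotz(15,15)))
R=rotz(45)
arm.reach([.436-.01,.120-.01,.22],R)
c=cam("wrist");im=arm.camera("wrist");show([im],"w1.png")
for b in blobs(im,(22,130,60),(36,255,255),80)[:4]:
    print(cv2.contourArea(b),cv2.minAreaRect(b),cv2.approxPolyDP(b,3,True).reshape(-1,2).tolist())
print([proj(c,X).round(1) for X in([.3858,.1699,.150],[.4872,.0695,.15],crown)],arm.sense()["time_s"])
E
```

```text
0.099 0 [[5.0, -23.0, 142.0, 27.0, 42.0, -9.0], [0.0, -32.0, 140.0, 25.0, 54.0, -8.0]]
0.099 30 [[5.0, -23.0, 142.0, 27.0, 42.0, -41.0], [0.0, -32.0, 140.0, 25.0, 54.0, -39.0]]
0.099 60 [[5.0, -23.0, 142.0, 27.0, 42.0, -74.0], [0.0, -32.0, 140.0, 25.0, 54.0, -73.0]]
0.099 90 [[5.0, -23.0, 142.0, 27.0, 42.0, -106.0], [0.0, -32.0, 140.0, 25.0, 54.0, -105.0]]
0.099 120 [[5.0, -23.0, 142.0, 27.0, 42.0, -134.0], [0.0, -32.0, 140.0, 25.0, 54.0, -133.0]]
0.099 150 [None, None]
0.099 180 [None, None]
0.099 210 [[5.0, -23.0, 142.0, 27.0, 42.0, 139.0], [0.0, -32.0, 140.0, 25.0, 54.0, 141.0]]
0.099 240 [[5.0, -23.0, 142.0, 27.0, 42.0, 106.0], [0.0, -32.0, 140.0, 25.0, 54.0, 107.0]]
0.099 270 [[5.0, -23.0, 142.0, 27.0, 42.0, 74.0], [0.0, -32.0, 140.0, 25.0, 54.0, 75.0]]
0.099 300 [[5.0, -23.0, 142.0, 27.0, 42.0, 46.0], [0.0, -32.0, 140.0, 25.0, 54.0, 47.0]]
0.099 330 [[5.0, -23.0, 142.0, 27.0, 42.0, 19.0], [0.0, -32.0, 140.0, 25.0, 54.0, 20.0]]
0.108 0 [[4.0, -25.0, 142.0, 27.0, 44.0, -8.0], [-1.0, -33.0, 139.0, 25.0, 56.0, -8.0]]
0.108 30 [[4.0, -25.0, 142.0, 27.0, 44.0, -40.0], [-1.0, -33.0, 1
[... 463 characters left out ...]
0, 142.0, 27.0, 44.0, 106.0], [-1.0, -33.0, 139.0, 25.0, 56.0, 107.0]]
0.108 270 [[4.0, -25.0, 142.0, 27.0, 44.0, 74.0], [-1.0, -33.0, 139.0, 25.0, 56.0, 75.0]]
0.108 300 [[4.0, -25.0, 142.0, 27.0, 44.0, 46.0], [-1.0, -33.0, 139.0, 25.0, 56.0, 47.0]]
0.108 330 [[4.0, -25.0, 142.0, 27.0, 44.0, 20.0], [-1.0, -33.0, 139.0, 25.0, 56.0, 20.0]]
[-3.66292947e+01 -2.14940938e+00  1.25587636e+02 -2.54444375e-14
  5.65617734e+01 -8.16292947e+01] [-21.40825277  16.17987955 105.65456997  -9.37453405  70.57775376
 -32.32217376]
4264.5 ((341.0, 236.0), (252.0, 22.0), 90.0) [[332, 110], [331, 305], [336, 361], [346, 362], [352, 119]]
[array([343.2, 122.1]), array([339.4, 358.8]), array([406.1, 144.8])] 2.0
```

View pics/w1.png

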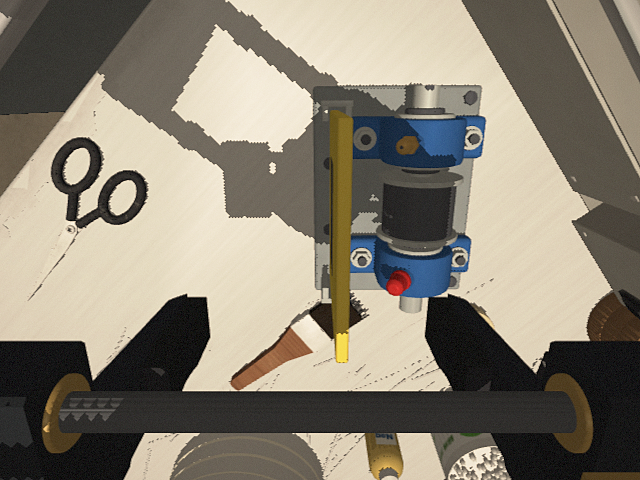

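The wrist view shows the guard's top edge from (352,119) to (346,362) as predicted, the brass nipple at (406,144), and jaws parallel to the board normal. Grasp and lift.

Run:
```python
from h import *
R=rotz(45);c=cam("wrist");n=np.array([.7071,.7071,0])
a=onz(c,(352,117),.15);b=onz(c,(346.5,362),.15);print(a,b,np.linalg.norm(a-b),np.degrees(np.arctan2(*(a-b)[[1,0]])))
m=(a+b)/2-.004*n; print("centre",m)
along=(a-b)/np.linalg.norm(a-b);yaw=np.degrees(np.arctan2(along[1],along[0]))-90
if abs(yaw-45)>3: yaw=45
R=rotz(yaw);print(yaw)
g=m.copy()
arm.command_gripper(.06)
g[2]=.115
print(arm.line_to(g,R,max_force=12),arm.sense()["tool_pos"])
arm.command_gripper(0,40); s=arm.sense(); print("open",s["opening"],s["ft_force"])
print(arm.line_to(g+[0,0,.03],max_speed=.1,max_force=25),arm.sense()["ft_force"])
print(arm.line_to(g+[0,0,.062],max_speed=.1),arm.sense()["ft_force"])
arm.line_to(g+[0,0,.062]-.07*n)
s=arm.sense();print(s["opening"],s["tool_pos"],s["time_s"],s["ft_force"])
show([arm.camera("scene")[100:400,150:450],arm.camera("wrist")[100:400,150:550]],"lift.png")
```

```text
[0.38712588 0.17487783 0.15      ] [0.49200806 0.07110968 0.15      ] 0.1475401719590051 135.30591200534147
centre [0.43673857 0.12016535 0.15      ]
45.30591200534147
False [0.43730308 0.12027981 0.11564719]
open 0.007468360365028295 [-0.53437522 -0.94428152  0.25954601]
False [ 0.02805565  0.31559511 -2.16183855]
False [-0.6051075  -0.17747685 -2.2501517 ]
0.007609895275088334 [0.38752968 0.07073327 0.17694458] 5.8083 [-0.03024171  0.15229123 -1.34503399]
```

View pics/lift.png

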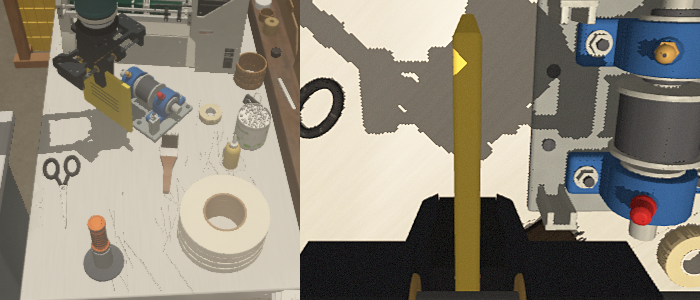

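Guard is held clear of the posts (scene crop and wrist crop agree; the nipple shows at wrist pixel ~(516,153)). Now lean it on the stack.

Run:
```python
from h import *
c=cam("wrist");im=arm.camera("wrist")
for b in blobs(im,(12,110,90),(24,255,255),60)[:5]: print("br",cv2.contourArea(b),cv2.minEnclosingCircle(b))
C=np.array([.615,-.197,0]);a=np.radians(15);d=np.array([np.cos(a),np.sin(a),0]);th=16;t=np.radians(th)
u=np.sin(t)*d+np.cos(t)*np.array([0,0,1])
B=C-.121*d; B[2]=.001
tcp=B+.105*u
p=arm.sense()["tool_pos"]
arm.line_to([p[0],p[1],.2])
arm.line_to([.40,-.05,.2],rotz(25),max_speed=.2)
arm.line_to(tcp+[0,0,.09]-.03*d,rotz(15,0),max_speed=.2)
arm.line_to(tcp+[0,0,.03],rotz(15,th),max_speed=.12)
print("contact",arm.line_to(tcp-[0,0,.006],max_speed=.04,max_force=5)); s=arm.sense()
print(s["tool_pos"]-tcp,s["ft_force"],s["time_s"],s["opening"])
show([arm.camera("scene")[250:400,280:480].repeat(2,0).repeat(2,1),arm.camera("top")[120:270,320:520].repeat(2,0).repeat(2,1)],"place.png")
```

```text
br 6932.5 ((317.0, 252.215576171875), 138.30609130859375)
br 965.5 ((316.5, 456.0), 25.283493041992188)
br 451.0 ((611.5, 459.5), 21.783119201660156)
br 364.5 ((516.0, 152.0), 12.206655502319336)
br 300.5 ((372.0, 414.5), 37.55339431762695)
contact True
[-1.36402794e-04  1.70396609e-04 -4.58851880e-05] [0.58925248 0.80083702 5.10158417] 9.6083 0.0073942385322323684
```

View pics/place.png

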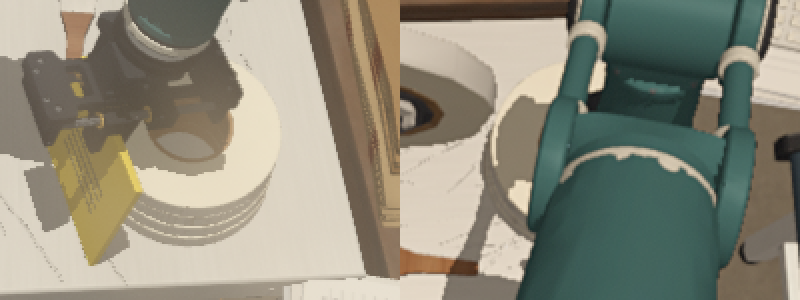

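Run:
```python
from h import *
s=arm.sense();p=s["tool_pos"];z=s["ee_rot"][:,2]
arm.command_gripper(.028); arm.pause(.4)
arm.line_to(p-.06*z,max_speed=.1)
arm.line_to([.40,-.21,.26],rotz(45),max_speed=.25)
G=np.array([.378,-.249]);arm.line_to([*G,.20],max_speed=.2)
show([arm.camera("scene")[250:400,220:420].repeat(2,0).repeat(2,1),cv2.resize(arm.camera("wrist"),(400,300))],"rel.png");print(arm.sense()["time_s"],arm.sense()["opening"])
```

```text
12.85 0.027831794530473745
```

View pics/rel.png

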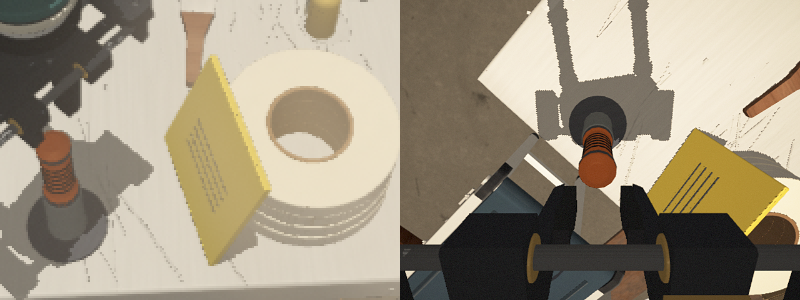

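Guard leans steadily on the stack; the gun cap (wrist crop (598,168)) is centred between the fingers. Check the cap position numerically, then grasp and lift.

Run:
```python
from h import *
G=np.array([.378,-.249]);c=cam("wrist");im=arm.camera("wrist")
b=max(blobs(im,(0,150,60),(16,255,255),200),key=lambda q:-np.hypot(*(q.mean(0)[0]-[316,250])))
# cap circle: lowest part of the blob
x,y,w,h=cv2.boundingRect(b); cap=(x+w/2,y+h-w/2); X=onz(c,cap,.16); print((x,y,w,h),cap,X,proj(c,[*G,.16]))
if np.hypot(*(X[:2]-G))<.008: G=(G+X[:2])/2
arm.command_gripper(.07)
print(arm.line_to([*G,.110],max_speed=.12,max_force=10))
arm.command_gripper(0,60); s=arm.sense(); print(s["opening"],s["tool_pos"],s["ft_force"])
p=s["tool_pos"]
print(arm.line_to(p+[0,0,.02],max_speed=.08,max_force=25)); print(arm.line_to(p+[0,0,.09],max_speed=.15))
s=arm.sense();print(s["opening"],s["ft_force"],s["time_s"])
n=np.array([-.339,-.339,.878]);n/=np.linalg.norm(n);crown=np.array([.4315,.19,.087]);R=axR(n,np.array([.7071,.7071,0]))
arm.line_to([.40,-.08,.24],rotz(45),max_speed=.25)
arm.line_to(crown+n*(.100-.013+.055)+[0,-.03,0],R,max_speed=.2)
s=arm.sense();print(s["tool_pos"],s["opening"],s["time_s"],s["joint_positions"].round(1),(s["ee_rot"]-R).round(4).tolist())
im=arm.camera("wrist");cv2.imwrite("pics/n1.png",im[:,:,::-1])
```

```text
(285, 242, 61, 58) (315.5, 269.5) [ 0.37775498 -0.24886206  0.16      ] [315.65194032 269.99918886]
False
0.027662610970790844 [ 0.37793746 -0.24901779  0.11014506] [0.08359682 0.44425172 1.48634343]
False
False
0.027787395180698924 [ 1.32174662e-03 -7.45547849e-01 -3.81751729e+00] 16.3083
[0.38394068 0.1111437  0.21209263] 0.027828617061379162 18.2833 [ -6.1 -32.  139.9  26.6  56.2 -63. ] [[0.0005, 0.0002, 0.0007], [0.0005, 0.0001, -0.0012], [-0.0011, -0.0003, -0.0002]]
```

View pics/n1.png

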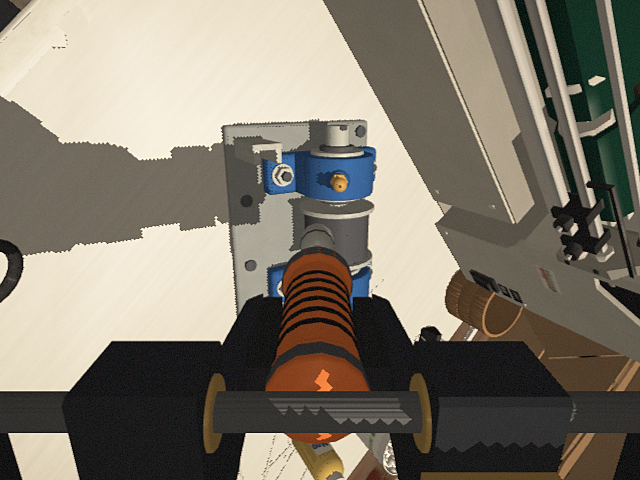

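Wrist view: nipple head at (340,182), coupler tip around (318,240), gun straight in the fingers. Take views from several places for triangulation of ball and coupler.

Run:
```python
from h import *
import pickle
n=np.array([-.339,-.339,.878]);n/=np.linalg.norm(n);crown=np.array([.4315,.19,.087]);R=axR(n,np.array([.7071,.7071,0]))
base=crown+n*(.100-.013+.055); V=[];tiles=[]
for off in([0,-.03,0],-.05*R[:,0],.03*R[:,1]-.02*R[:,0],np.zeros(3)):
    try: arm.line_to(base+np.array(off),R,max_speed=.15)
    except arm.IKError as e: print("ik",e);continue
    arm.pause(.15);c=cam("wrist");s=arm.sense();im=arm.camera("wrist")
    u=proj(c,crown-.0055*n);m=proj(c,s["tool_pos"]+.100*s["ee_rot"][:,2])
    V.append((c,im,s["tool_pos"],s["ee_rot"]))
    for b in blobs(im,(10,110,70),(26,255,255),20):
        (x,y),r=cv2.minEnclosingCircle(b)
        if np.hypot(x-u[0],y-u[1])<25: print("blob",(x,y),r,cv2.contourArea(b),cv2.boundingRect(b))
    print("pred",u,m)
    def cr(q): 
        x,y=int(q[0])-20,int(q[1])-20; t=im[y:y+40,x:x+40]; return cv2.resize(t,(200,200),interpolation=cv2.INTER_NEAREST),(x,y)
    a,o1=cr(u);b2,o2=cr(m);print("crop origins",o1,o2);tiles.append(np.vstack([a,b2]))
pickle.dump(V,open("V.pkl","wb"));show(tiles,"n2.png");print(arm.sense()["time_s"])
```

```text
blob (338.5, 184.0) 9.178879737854004 205.0 (331, 176, 17, 18)
pred [341.49491333 183.35272051] [316.60357552 234.35631163]
crop origins (321, 163) (296, 214)
blob (315.0, 147.88235473632812) 9.334526062011719 215.5 (307, 140, 18, 18)
pred [317.78194194 147.40252133] [316.66062929 234.3918394 ]
crop origins (297, 127) (296, 214)
blob (274.5, 188.0) 9.708344459533691 219.5 (267, 180, 18, 18)
pred [277.07285897 187.76482932] [316.67988874 234.36998591]
crop origins (257, 167) (296, 214)
blob (312.5, 213.0) 9.65670394897461 224.0 (305, 204, 17, 19)
pred [314.96174881 212.6702913 ] [316.64102968 234.38083813]
crop origins (294, 192) (296, 214)
20.6
```

View pics/n2.png

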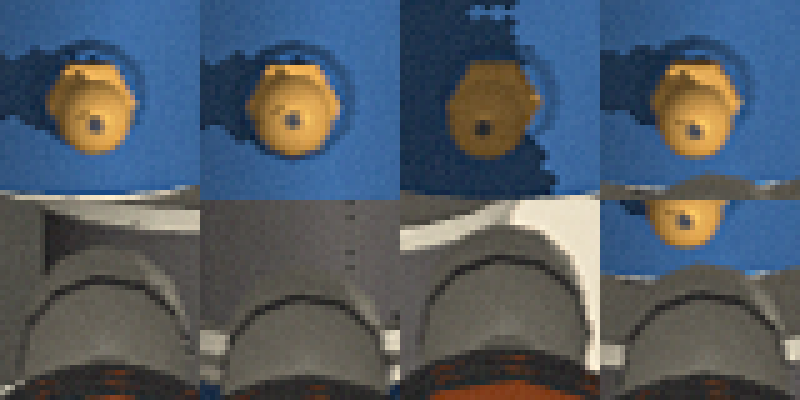

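The crown's dark dot is visible in all four views ((339.5,187.3), (314.9,150.5), (273.1,191.9), (312.5,217.5)), and the coupler is centred at column 316.7 as predicted for a straight gun. Its far rim is at row ≈226.5.

Run:
```python
from h import *
import pickle
V=pickle.load(open("V.pkl","rb"));C=[v[0] for v in V]
cr=[(339.5,187.3),(314.9,150.5),(273.1,191.9),(312.5,217.5)];ba=[(339.1,185.3),(314.8,149.7),(274.3,190.1),(312.8,215.3)]
X,e=tri(*zip(C,cr));B,e2=tri(*zip(C,ba));print("crown",X,e,"ball",B,e2,"d",np.linalg.norm(X-B))
print([(proj(c,X)-u).round(2) for c,u in zip(C,cr)])
n=np.array([-.339,-.339,.878]);n/=np.linalg.norm(n)
for h in(.087,.089,.091):print(h,onz(cam("top"),(212.5,291.7),h))
c,im,p,R=V[3]
print("rim",proj(c,p+.1*R[:,2]+.01*R[:,0]),proj(c,p+.073*R[:,2]+.01*R[:,0]),"rel crown in tool frame",R.T@(X-p),R.T@(B-p))
```

```text
crown [0.42972031 0.18675916 0.08950679] 0.00016585258411047407 ball [0.43236102 0.18907022 0.08320635] 0.0002999022648413606 d 0.007211784814432776
[array([ 0.07, -0.02]), array([ 0.1 , -0.02]), array([0.07, 0.05]), array([-0.23, -0.01])]
0.087 [0.43146014 0.18974654 0.087     ]
0.089 [0.43128365 0.18938612 0.089     ]
0.091 [0.43110716 0.1890257  0.091     ]
rim [316.64076838 219.3044558 ] [316.54864926 232.69073312] rel crown in tool frame [ 7.08309186e-05 -3.25009989e-03  1.38626191e-01] [-0.00015244 -0.00320623  0.14583439]
```

Crown is well fixed (z 89.5 mm, residuals <0.25 px, axis agrees). But the coupler's dark arc sits at different rows in the four tiles (229, 233, 225, 232), so the gun may be swinging about the jaw axis. Check over time without moving.

Run:
```python
from h import *
import pickle
V=pickle.load(open("V.pkl","rb"))
def prof(im): return im[216:262,315:319].mean(1).astype(int)
for v in V: print(prof(v[1]).sum(1).tolist())
for i in range(3):
    im=arm.camera("wrist");print("now",prof(im).sum(1).tolist())
    arm.pause(.2)
s=arm.sense();print(s["time_s"],s["joint_vel"].round(2),s["opening"])
cv2.imwrite("pics/now.png",im[:,:,::-1])
```

```text
[446, 461, 386, 206, 175, 188, 180, 229, 260, 255, 253, 249, 274, 154, 128, 262, 274, 277, 283, 279, 279, 284, 289, 290, 304, 309, 326, 335, 339, 275, 204, 120, 136, 125, 155, 115, 122, 195, 216, 217, 227, 230, 225, 216, 221, 201]
[264, 259, 258, 260, 259, 261, 254, 257, 261, 263, 256, 252, 256, 246, 242, 246, 253, 126, 191, 265, 267, 271, 275, 281, 277, 283, 286, 293, 306, 314, 324, 339, 305, 161, 127, 124, 129, 133, 125, 154, 206, 205, 221, 218, 223, 220]
[513, 503, 489, 273, 226, 242, 238, 246, 248, 121, 184, 265, 268, 273, 276, 276, 273, 277, 283, 286, 299, 308, 319, 328, 329, 251, 259, 203, 125, 142, 117, 153, 128, 119, 175, 215, 222, 215, 224, 218, 221, 216, 208, 196, 195, 195]
[488, 501, 488, 474, 461, 427, 356, 319, 312, 326, 304, 254, 243, 239, 243, 263, 184, 118, 251, 267, 267, 273, 274, 278, 281, 288, 283, 298, 310, 317, 324, 339, 250, 124, 147, 121, 135, 119, 120, 183, 211, 217, 217, 216, 214, 220]
now [493, 502, 482, 476, 469, 441, 373, 332, 313, 324, 302, 248, 244, 239, 242, 259, 179, 121, 253, 270, 267, 272, 269, 274, 281, 278, 283, 296, 307, 326, 324, 343, 249, 116, 144, 118, 142, 123, 125, 177, 219, 227, 221, 217, 214, 225]
now [479, 509, 509, 449, 440, 482, 471, 436, 354, 328, 301, 254, 249, 237, 248, 259, 186, 111, 251, 265, 271, 278, 276, 274, 279, 281, 284, 293, 312, 315, 330, 336, 244, 123, 147, 120, 143, 119, 115, 181, 212, 216, 215, 214, 223, 220]
now [473, 504, 476, 430, 405, 465, 477, 443, 387, 316, 292, 255, 241, 242, 246, 264, 174, 113, 251, 271, 271, 272, 275, 283, 281, 277, 287, 299, 308, 316, 322, 339, 249, 128, 140, 112, 143, 124, 119, 178, 217, 217, 217, 221, 218, 218]
21.35 [ 0.04 -0.03  0.   -0.01  0.05 -0.03] 0.02793171896116854
```

Run:
```python
import cv2
im=cv2.imread("pics/now.png")[190:310,250:390]
cv2.imwrite("pics/nowz.png",cv2.resize(im,(700,600),interpolation=cv2.INTER_CUBIC))
```

```text
(no output)
```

View pics/nowz.png

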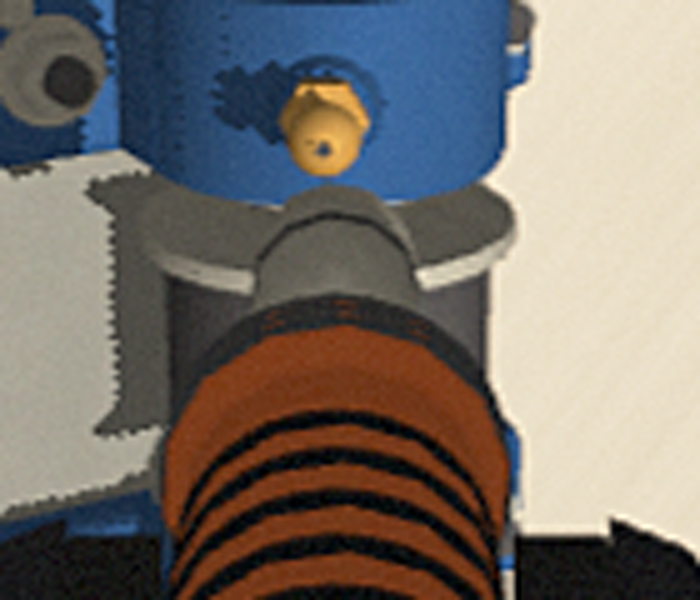

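Zoomed view: crown dot at (314.6,219.6); coupler mouth's far rim at (317,227.4), groove at row 233, collar's lower edge around rows 249–255. Fit the pivot angle about the jaw axis.

```bash
cat >> h.py <<'E'
def gunpt(z,a,r=0.,s=0.,g=.119):
    """gun point (axial z, offset r toward tool x) in tool frame; pivot a rad about jaw axis at grasp, axial slip s"""
    l=g-z+s; return np.array([r*np.cos(a)+l*np.sin(a),0,-.019+l*np.cos(a)-r*np.sin(a)])
def gunw(p,R,*k,**q): return p+R@gunpt(*k,**q)
E
python3 - <<'E'
from h import *
c=cam("wrist");s=arm.sense();p,R=s["tool_pos"],s["ee_rot"]
for a in(0,-1,-2,-2.6,-3,-4):
    t=np.radians(a);print(a,"rim",[proj(c,gunw(p,R,z,t,r)).round(1)[1] for z,r in((0,.01),(.011,.01),(.062,.0165),(.072,.0165),(.075,.014))],"mouth ctr",proj(c,gunw(p,R,0,t)).round(1))
print(proj(c,[.42972,.18676,.08951]))
for n in("scene","top"):
    im=arm.camera(n);k=cam(n);u=proj(k,gunw(p,R,0,-.045)).astype(int);print(n,u,proj(k,gunw(p,R,0,-.045))-proj(k,gunw(p,R,0,0)))
    w=im[u[1]-30:u[1]+30,u[0]-40:u[0]+40];globals()[n]=cv2.resize(w,(400,300),interpolation=cv2.INTER_CUBIC)
show([scene,top],"chk.png")
E
```

```text
0 rim [np.float64(219.3), np.float64(224.4), np.float64(242.6), np.float64(249.9), np.float64(257.4)] mouth ctr [316.6 234.4]
-1 rim [np.float64(222.4), np.float64(227.3), np.float64(244.3), np.float64(251.4), np.float64(258.8)] mouth ctr [316.6 237.5]
-2 rim [np.float64(225.5), np.float64(230.3), np.float64(246.1), np.float64(252.9), np.float64(260.2)] mouth ctr [316.6 240.6]
-2.6 rim [np.float64(227.4), np.float64(232.0), np.float64(247.2), np.float64(253.8), np.float64(261.1)] mouth ctr [316.6 242.4]
-3 rim [np.float64(228.6), np.float64(233.2), np.float64(247.9), np.float64(254.3), np.float64(261.6)] mouth ctr [316.6 243.7]
-4 rim [np.float64(231.7), np.float64(236.1), np.float64(249.7), np.float64(255.9), np.float64(263.1)] mouth ctr [316.6 246.8]
[314.1260175  219.17438119]
scene [271 166] [1.64204152 1.08877288]
top [218 295] [ 2.1065066  -2.11290677]
```

View pics/chk.png

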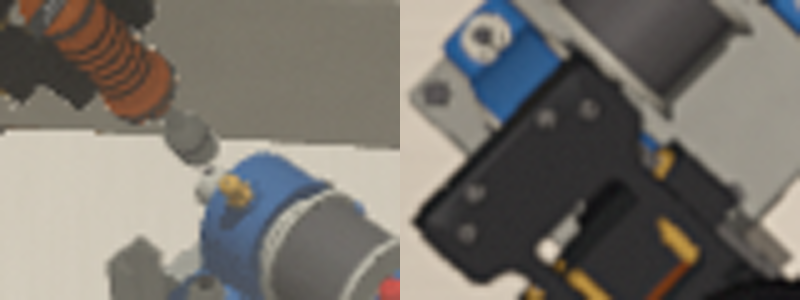

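The pivot angle fits −2.6 to −3° (view 3 fits 0°), and the scene crop shows the gun roughly in line just above the nipple. Align the gun's axis (not the tool's) with the nipple, moving slowly, and recheck.

```bash
cat >> h.py <<'E'
CR=np.array([.42972,.18676,.08951]);ya=np.radians(45.3)
N=np.array([-np.cos(ya)*np.sin(.5),-np.sin(ya)*np.sin(.5),np.cos(.5)])
R0=axR(N,np.array([np.cos(ya),np.sin(ya),0]))
def pose(a,d):
    """tool pose putting the mouth d (m) outside the crown on the nipple axis with gun axis along N"""
    R=R0@cv2.Rodrigues(np.array([0,-a,0.]))[0]; return CR+N*d-R@gunpt(0,a),R
def groove():
    im=arm.camera("wrist"); f=im[222:245,315:319].astype(int).sum(2).mean(1); i=int(f.argmin())
    w=np.clip(230-f[max(0,i-2):i+3],0,None); return im,222+(w@np.arange(max(0,i-2),max(0,i-2)+len(w)))/w.sum()
E
python3 - <<'E'
from h import *
a=np.radians(-2.85);p,R=pose(a,.028)
arm.line_to(p,R,max_speed=.03);arm.pause(.4)
s=arm.sense();im,g=groove();c=cam("wrist")
print(s["tool_pos"]-p,np.abs(s["ee_rot"]-R).max(),g,"crown px",proj(c,CR),"grooves:",[(k,proj(c,gunw(s["tool_pos"],s["ee_rot"],.011,np.radians(k),.01))[1].round(1)) for k in(-2,-2.85,-4)],s["ft_force"],s["time_s"],s["opening"])
cv2.imwrite("pics/al.png",cv2.resize(im[180:300,250:390],(700,600),interpolation=cv2.INTER_CUBIC)[:,:,::-1])
b=[x for x in blobs(im,(10,110,70),(26,255,255),15)];print([(cv2.boundingRect(x)) for x in b if abs(x.mean(0)[0][0]-316)<20 and x.mean(0)[0][1]<260])
f=im[205:240,315:319].astype(int).sum(2).mean(1).astype(int).tolist();print(f)
E
```

```text
[-4.18483726e-06  9.42162320e-05  1.85195180e-04] 0.0003819793259274701 232.6716917922948 crown px [316.56245217 231.78795609] grooves: [(-2, np.float64(230.3)), (-2.85, np.float64(232.7)), (-4, np.float64(236.1))] [ 0.07246517 -0.2102303  -3.27299054] 22.3417 0.02761196548507379
[(308, 219, 18, 10)]
[306, 311, 308, 307, 308, 316, 312, 318, 274, 192, 177, 277, 246, 177, 349, 467, 416, 318, 235, 285, 349, 370, 265, 240, 240, 254, 259, 181, 129, 239, 271, 275, 273, 277, 280]
```

Groove row unchanged (232.7), as modelled. Advance in steps, watching axial and lateral force.

Run:
```python
from h import *
a=np.radians(-2.85);f0=arm.sense()["ft_force"]
for d,v in((.004,.03),(.0,.02),(-.003,.015),(-.006,.015),(-.008,.015),(-.010,.015),(-.012,.015),(-.013,.015)):
    p,R=pose(a,d);h=arm.line_to(p,R,max_speed=v,max_force=22);arm.pause(.1);s=arm.sense();f=s["ft_force"]-f0
    print(d,h,"ax",round(f@N,2),"lat x,y",(R.T@f)[:2].round(2),"perr",((s["tool_pos"]-p)@N).round(4),s["opening"].round(4),s["time_s"])
    L=R.T@f
    if h or abs(L[0])>6 or abs(L[1])>6: break
im=arm.camera("scene");k=cam("scene");u=proj(k,CR).astype(int)
im2=arm.camera("wrist");print(groove()[1])
show([cv2.resize(im[u[1]-38:u[1]+22,u[0]-50:u[0]+30],(400,300),interpolation=cv2.INTER_CUBIC),cv2.resize(im2[180:300,240:400],(400,300),interpolation=cv2.INTER_CUBIC)],"mate.png")
```

```text
Traceback (most recent call last):
AttributeError: 'float' object has no attribute 'round'
```

Run:
```python
from h import *
a=np.radians(-2.85);f0=arm.sense()["ft_force"];print(groove()[1],f0)
for d,v in((.0,.02),(-.003,.015),(-.006,.015),(-.008,.015),(-.010,.015),(-.012,.015),(-.013,.015)):
    p,R=pose(a,d);h=arm.line_to(p,R,max_speed=v,max_force=22);arm.pause(.1);s=arm.sense();f=s["ft_force"]-f0;L=R.T@f
    print(d,h,"ax",round(float(f@N),2),"lat x,y",L[:2].round(2),"perr",round(float((s["tool_pos"]-p)@N),4),round(float(s["opening"]),4),s["time_s"],round(float(groove()[1]),1))
    if h or abs(L[0])>6 or abs(L[1])>6: break
im=arm.camera("scene");k=cam("scene");u=proj(k,CR).astype(int)
im2=arm.camera("wrist")
show([cv2.resize(im[u[1]-38:u[1]+22,u[0]-50:u[0]+30],(400,300),interpolation=cv2.INTER_CUBIC),cv2.resize(im2[180:300,240:400],(400,300),interpolation=cv2.INTER_CUBIC)],"mate.png")
```

```text
232.6978998384491 [ 0.50929427 -0.66278641 -4.0067501 ]
0.0 False ax 0.28 lat x,y [1.1  0.51] perr -0.0 0.028 23.9417 232.7
-0.003 False ax 1.24 lat x,y [ 0.44 -0.92] perr 0.0001 0.0278 24.4417 235.3
-0.006 False ax 4.67 lat x,y [0.49 0.59] perr 0.0001 0.0279 24.9417 235.3
-0.008 False ax -3.98 lat x,y [-0.6   2.24] perr -0.0007 0.0276 25.375 236.3
-0.01 False ax -9.46 lat x,y [0.17 1.37] perr -0.0008 0.0279 25.8083 236.1
-0.012 False ax -5.72 lat x,y [0.78 1.87] perr -0.0002 0.0282 26.2417 235.7
-0.013 False ax -0.2 lat x,y [0.72 0.37] perr 0.0002 0.028 26.6417 235.4
```

It snapped on: axial force rose to +5 N, turned to a pull of −9 N, then ~0 at the seated depth. The gun pivoted ~0.9° as it centred; shift the tool 1.5 mm to square it, then push 12 mm.

Run:
```python
from h import *
a=np.radians(-2.85);f0=np.array([.51,-.66,-4.0]);R=pose(a,0)[1];sh=-.0015*R[:,0]
for d,v in((-.013,.01),(-.016,.015),(-.019,.015),(-.022,.015),(-.025,.015)):
    p=pose(a,d)[0]+sh;h=arm.line_to(p,R,max_speed=v,max_force=25);arm.pause(.1);s=arm.sense();f=s["ft_force"]-f0;L=R.T@f
    print(d,h,"ax",round(float(f@N),2),"lat",L[:2].round(2),"perr",round(float((s["tool_pos"]-p)@N),4),round(float(s["opening"]),4),s["time_s"],round(float(groove()[1]),1))
    if h or abs(L[0])>8 or abs(L[1])>8: break
im=arm.camera("scene");k=cam("scene");u=proj(k,CR).astype(int);im2=arm.camera("wrist")
show([cv2.resize(im[u[1]-38:u[1]+22,u[0]-50:u[0]+30],(400,300),interpolation=cv2.INTER_CUBIC),cv2.resize(im2[180:300,240:400],(400,300),interpolation=cv2.INTER_CUBIC)],"push.png")
```

```text
-0.013 False ax 1.68 lat [0.19 0.24] perr 0.0001 0.0281 27.1917 225.7
-0.016 False ax 12.1 lat [ 1.75 -0.94] perr 0.001 0.0281 27.6917 233.4
-0.019 False ax 13.52 lat [ 2.94 -1.11] perr 0.0011 0.028 28.1917 234.6
-0.022 False ax 14.46 lat [ 1.87 -2.09] perr 0.0012 0.028 28.6917 235.9
-0.025 False ax 16.54 lat [ 1.94 -2.35] perr 0.0013 0.028 29.1917 228.5
```

View pics/push.png

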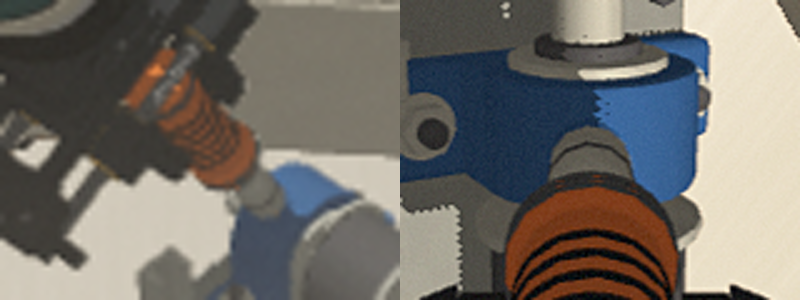

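The coupler sits on the nipple and the collar has come down close to the coupler (scene and wrist crops); force slope 12.1→16.5 N means ~11 mm. Add 1.5 mm margin, check that it holds and that nothing else moved, and hand in.

Run:
```python
from h import *
a=np.radians(-2.85);f0=np.array([.51,-.66,-4.0]);R=pose(a,0)[1];p=pose(a,-.0265)[0]-.0015*R[:,0]
print(arm.line_to(p,R,max_speed=.015,max_force=15))
for i in range(3):
    arm.pause(.5);s=arm.sense();f=s["ft_force"]-f0;print(round(float(f@N),2),(R.T@f)[:2].round(2),round(float((s["tool_pos"]-p)@N),5),s["opening"],s["time_s"])
im=arm.camera("scene");o=cv2.imread("pics/scene0.png")[:,:,::-1]
for n,(x,y,w,h) in{"brush":(306,228,25,68),"bottle":(368,228,28,45),"tape":(345,200,30,25)}.items():
    print(n,"mean abs diff",cv2.absdiff(im[y:y+h,x:x+w],np.ascontiguousarray(o[y:y+h,x:x+w])).mean())
show([cv2.resize(im[120:400,200:440],(600,600*280//240)[:2])[:600]],"final.png")
```

```text
False
16.85 [ 2.5  -2.56] 0.00138 0.028014678034116707 30.0917
16.6 [ 2.22 -2.51] 0.0014 0.02814067222898367 30.5917
17.08 [ 2.26 -1.19] 0.00136 0.027600371113342754 31.0917
brush mean abs diff 10.135294117647058
bottle mean abs diff 7.563492063492063
tape mean abs diff 7.777333333333333
```

Run:
```python
from h import *
g=lambda i:cv2.cvtColor(np.ascontiguousarray(i),cv2.COLOR_RGB2GRAY)
im=arm.camera("scene");o=cv2.imread("pics/scene0.png")[:,:,::-1];r=cv2.imread("pics/rel.png")[:,:,::-1][::2,:400:2]
def sh(new,T,x,y,m=6):
    M=cv2.matchTemplate(g(new[y-m:y+T.shape[0]+m,x-m:x+T.shape[1]+m]),g(T),cv2.TM_CCOEFF_NORMED);_,v,_,l=cv2.minMaxLoc(M);return (l[0]-m,l[1]-m),round(v,3)
for n,(x,y,w,h) in{"brush":(306,228,25,68),"bottle":(368,228,28,45),"tape":(345,200,30,25),"table ref":(190,250,50,80)}.items():print(n,sh(im,o[y:y+h,x:x+w],x,y))
x,y,w,h=300,272,60,115;print("guard since release",sh(im,r[y-250:y-250+h,x-220:x-220+w],x,y))
print(arm.sense()["time_s"])
arm.sign_off()
```

```text
brush ((0, 0), 0.947)
bottle ((0, 0), 1.0)
tape ((0, 0), 1.0)
table ref ((0, 0), 0.808)
guard since release ((0, 0), 0.999)
31.1917
the job is handed in; nothing more can be done
```

The job is handed in at 31.2 s of the 61 s allowed. The guard leans on the tape stack, and the gun is snapped on the left nipple and held pushed down.

- **Guard:** I lifted it out of its slots and stood it on its lower edge against the stack. It had not moved between its release and the last scene picture.
- **Snap-on:** The axial force rose to about 5 N, turned to a pull of about 9 N as the jaws drew the coupler home, and was near 0 N at the expected seated depth.
- **Push:** The tool was commanded 13.5 mm past the seat and stopped about 1.4 mm short. That leaves about 12 mm of nozzle travel if the gun did not slip in the grip. The force held at 16.6–17.1 N for the last 1.5 s, against 14 N for 8 mm, with about 2–3 N sideways. I could not read the nozzle travel directly.
- **Bottle, brush and clear tape:** Image matching showed no shift from the first picture. The brush match was a little weaker (0.947), which I put down to shadow.

**Checks that disagreed:**
- The gun pivoted in the fingers by up to about 3° on the way. I measured this in the wrist camera and corrected the tool's angle.
- It pivoted about 0.9° more while centring on the nipple, and I shifted the tool 1.5 mm for that. The wrist readings during the push were too scattered to confirm squareness better than about 1–2°.
- I could not look at the final picture because the 12-picture limit had been reached. The last checks are numerical.

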